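Stop the balance slab rocking with a wedge

ROBOT

A 6-joint arm with a two-finger parallel gripper is mounted at the origin on a cart in front of the work surface, level with it; the furniture and walls round the work are solid. World frame = base frame: x ahead of the robot, y to its left, z up, the work surface at z = 0. Lengths are in m, angles in degrees, forces in N, time in s.
With the tool pointing down it reaches from about 0.25 to 0.725 m from the base axis. Payload 9.7 kg.
Tool frame: the origin (TCP) lies at the very end of the fingers, on their centre line; the grasp point (between the pads) lies 19 mm behind it; z points along the fingers, y is the line along which they close (so a half turn about z gives the same grasp; the last joint's range is limited). The gripper opens to 85 mm and grips with 20 to 120 N. Pads are 22 mm wide; open, the fingers measure 114 mm over their backs; the gripper's body (76 mm by 85 mm) begins 54 mm behind the grasp point. The pads swing forward as they close: fully open they stand 13 mm farther back than shut.
Start: joints at [65.26, 4.979, 10.078, 95.1, 0, 90], TCP at [0.23, 0.5, 0.231] pointing down, gripper open.
Joint ranges: [-179.16, 179.16], [-48.56, 103.87], [-65.8, 70.77], [-126.05, 130.52], [-82.76, 87.17], [-180, 180]. Speed limits (degrees/s): [127.2, 127.2, 147.25, 180, 180, 180].

INTERFACE

Orientations are given as [roll, pitch, yaw] about the fixed x, y, z axes, in that order (R = Rz(yaw) Ry(pitch) Rx(roll)).
In Python, from workcell import bot, viewer, finder gives the robot as it stands. The module is installed in compiled form; this text tells all that it offers.
- The arm moves only by the shell command python3 -m inch 'ROWS' [FORCE]. ROWS is JSON, a list that holds one entry, the list of rows, each a list of 7 numbers: the opening in per cent of the stroke, from 0 (shut) to 100 (fully open), then the shift along the tool's x, y, z in mm, then the turn, a rotation vector about the tool's x, y, z in degrees. In form: [[[grip, tx, ty, tz, ax, ay, az], ...]]. A call has 1 to 8 rows; each row shifts and turns the commanded pose from where the row before left it, along the tool's axes as they then stand; what a row does not reach is not made up. A row lasts 1/8 s, in which the tool goes at most 62.5 mm and 10.7 degrees, less where a joint would pass 70% of its speed; a pose out of reach is approached as far as the arm can. A call with a gripper value outside its range is refused whole. The fingers move at their own pace and stop on an object; FORCE is the grip in N (left out, the last holds). Time passes only in rows, so rows that do not move let the fingers close. It gives the time, the measured TCP pose, the force, the opening and the grip force at its end, in the units of the state.
- bot.get_obs(): the state, without advancing time (a new reading comes with each control period).
- viewer.camera(name): name is "scene" or "top" or "wrist"; returns a dict with "pixels" (420x560x3 uint8, red, green, blue), "vfov" (degrees; the focal length in pixels is half the picture's height over the tangent of half this angle, whatever the lens; pixels are square), "cx", "cy" (the principal point, pixels), "R" (3x3) and "t" (3): a world point X has camera coordinates R X + t. Camera axes: x right, y down, z forward; pixel columns grow to the right and rows downward; lengths in m; the calibration is good to about 2 mm. A picture is of the moment at which its call begins. There is no depth.
- bot.job_done(): hands the job in; it is judged then, once.
Trained networks look in the newest picture that a camera, given by its name, has taken for a name from the list of things; names that differ only in an ending like _2 or _b are one class to them, and where a whole thing is asked for, a point or a joint stands for the part that bears it (a point fixed in the world has none). Each returns a list of dicts, best first, with "conf" (0 to 1); they miss things now and then, are a little off and sometimes report something else, mostly with a low value. They report only what shows in the picture. A call takes as long as a camera call. They do not tell look-alikes from the thing itself.
- finder.outline_of(camera, thing): "pixels" (420x560 bool, what is visible of it) and "extent" ([centre column, centre row, width, height] in pixels, round what is visible of it).
- finder.mark_of(camera, thing): "position" ([column, row] in pixels: a listed point, or the origin of a listed thing).
The state is a dict: "time": time; "q": joint angles; "qd": joint speeds; "joint_efforts": joint torques, N m; "ee_pos": TCP position; "tcp_rot": TCP orientation; "wrist_force": force on the tool from outside, world axes, zero at the start; "torque": the same for the moment, N m; "opening": finger opening in m; "grasp_force": force on a finger pad.
Only numpy, scipy, OpenCV 4.12 (cv2) and the standard library are available. Lean on these libraries where they do the work, as an engineer would, in place of code of your own. Each camera call takes 0.05 s, during which the arm holds its last target. There are 200 camera calls.

TASK

The stone balance slab rocks because its near right foot is too short. Push the wooden wedge along the bench, thin end first, under that foot until the slab is firm and still level, without shoving the slab away. Then press down on top of the slab at that corner with the fingertips and finish while still holding the press, the slab staying level; grasp and lift nothing, and leave the weight on the slab and the other things undisturbed.

Things in the scene. Friction and masses are not known exactly. Their poses are not given: they have to be found in the camera images.
- slab: Veined stone slab, 140 (x) x 200 (y) x 40 mm, 3 kg, level on dark steel feet (three domed, one a flat stub of radius 14 mm) centred at x = +-50, y = +-80 mm. Origin on the bench under its centre; underside at z = 14 mm, top at 54 mm. x points away from the robot, y to its left, turned by up to 0.2 rad. Pushed sideways with some 20 N it slides.
- short_corner (a point): Point on the slab's top face (54 mm above the bench) straight above the short foot, 20 mm in from both edges: the place to press. With the wedge home, a press of about 10 N here must not rock the slab.
- wedge: Loose wooden wedge, 70 g, flat on the bench right of the slab: 90 mm long (its x), 46 mm wide (y), thickness falling evenly from 16 mm (x = -45) to 2 mm (x = +45, thin end). Origin under its centre, on the bench. At the start its x points within 0.12 rad of the slab's +y, its centre within 12 mm sideways of the short foot's line, the thin end 12 to 30 mm from the slab's right edge.
- wedge_heel (a point): Centre of the upright 46 x 16 mm face at the wedge's thick end, 8 mm above the bench: the face to push, along the slab's +y. The push takes under 1 N until the wedge, 8 mm thick there, fills the gap under the foot (about 45 mm of it still outside the slab); then it rises steeply to several N.
- short_foot (a point): Centre of the flat underside of the slab's short foot (a stub that lost its dome), near right (x = -50, y = -80 mm in the slab's frame), 8 mm above the bench; the other three feet stand on it. The weight at the far left keeps the slab level; about 4 N down over this foot tips the unwedged slab by 0.075 rad.
- wedge_tip (a point): Middle of the wedge's thin end, 1 mm above the bench.
- load_weight: Grey metal knob weight, 500 g, diameter 38, 56 mm high, standing on the far left part of the slab; origin at the centre of its underside. It must stay there.
- cube: Grey mortar cube, 50 mm, beside the wedge on its far side, its centre about 95 mm (in the slab's x) from the wedge's line; origin under its centre. Leave alone.
- jar: White jar with blue cap, diameter 52, 75 mm high, left of the slab; origin under its centre. Leave alone.
- slice: Round slice of a concrete core, diameter 47, 31 mm high, left of the slab; origin under its centre. Leave alone.
- tape: Orange and black tape measure, 64 x 76 x 33 mm, at the near left; origin under its centre. Leave alone.
Mind the look-alikes: they are no part of the job. Several things have the shape of the wedge; the one meant has the colours described above. Leave any purple or yellow look-alike of the load_weight alone.

How it is judged (in metres and radians):
On the way:
1. the wedge is under the short foot, its thin end at least 30 mm inside the slab's right edge (y of wedge_tip in the frame of slab above -0.07 m and x of wedge_tip in the frame of slab between -0.09 and 0 m), for 0.2 s.
At the end, for the whole second after the job is handed in: Fingers press the slab with over 6 N within 30 mm of the point over the short foot; slab at rest, level within 0.02 rad, moved under 25 mm; wedge, untouched by fingers, bears under that corner with its thin end 30 mm or more inside the right edge; weight still upright on the far left part (all of step 1 and contact force between the fingers and slab above 6 N and horizontal distance between the grasp point and short_corner below 0.03 m and angle between slab's own z axis and vertical below 0.02 rad and contact force between wedge and slab above 1 N and contact force between the fingers and wedge below 0.1 N and linear speed of slab below 0.01 m/s and distance of slab from where it was at the start of the episode below 0.025 m and x of load_weight in the frame of slab above 0.015 m and y of load_weight in the frame of slab above 0.035 m and angle between load_weight's own z axis and vertical below 0.1 rad); the arm keeps its last pose, push and grip.
It fails at once if the wedge is lifted off the bench (more than 10 mm) or tipped over (height (world z) of wedge above 0.01 m or angle between wedge's own z axis and vertical above 0.4 rad).
It fails at once if the slab is lifted, or shoved more than 35 mm (height (world z) of slab above 0.012 m or distance of slab from where it was at the start of the episode above 0.035 m).
It fails at once if the weight on the slab is moved more than 25 mm or knocked over (distance of load_weight from where it was at the start of the episode above 0.025 m or angle between load_weight's own z axis and vertical above 0.4 rad).
It fails at once if the mortar cube, jar, core slice or tape measure is moved more than 15 mm (distance of any of cube, jar, slice, tape from where it was at the start of the episode above 0.015 m).
It also fails if it takes over 40 s, if anything falls off the work surface, if the arm or the gripper's body presses on something with over 40 N, if the wrist force passes 120 N, or if a joint passes its speed limit or range.

## Working session

There is one attempt and no reset: what is moved stays moved. The work goes in short steps, Python scripts to look and compute and a shell command to move; the robot and the scene stay as the last step left them, time stands still between calls to the robot, and variables do not carry over. Pictures are saved under pics/ and viewed, at most 10 in all, crops included, and the job is handed in when it is done.

```bash
mkdir -p pics
cat > h.py <<'E'
from workcell import bot, viewer, finder
import numpy as np, cv2
def cam(n):
    c=viewer.camera(n); c['f']=210/np.tan(np.radians(c['vfov'])/2); c['R']=np.array(c['R']);c['t']=np.array(c['t']); return c
def ray(c,p):
    d=np.array([(p[0]-c['cx'])/c['f'],(p[1]-c['cy'])/c['f'],1.]); return -c['R'].T@c['t'], c['R'].T@d
def onz(c,p,z):
    o,d=ray(c,p); return o+d*(z-o[2])/d[2]
def proj(c,X):
    v=c['R']@np.array(X)+c['t']; return np.array([c['cx'],c['cy']])+c['f']*v[:2]/v[2]
def tri(L):
    A=0;b=0
    for c,p in L:
        o,d=ray(c,p); d=d/np.linalg.norm(d); P=np.eye(3)-np.outer(d,d); A=A+P; b=b+P@o
    return np.linalg.solve(A,b)
def save(n,c): cv2.imwrite('pics/'+n+'.png',c['pixels'][:,:,::-1])
E
python3 - <<'E'
from h import *
np.set_printoptions(precision=4,suppress=True)
C={n:cam(n) for n in('scene','top')}
save('scene0',C['scene']); save('top0',C['top'])
o=bot.get_obs(); print(o['ee_pos'],o['tcp_rot'],o['wrist_force'],o['time'])
Z=dict(slab=0,short_corner=.054,wedge=0,wedge_heel=.008,wedge_tip=.001,short_foot=.008,load_weight=.054,cube=0,jar=0,slice=0,tape=0)
for k,z in Z.items():
    for n in C:
        for r in finder.mark_of(n,k)[:4]: print(k,n,np.round(r['position'],1),round(r['conf'],2),onz(C[n],r['position'],z)[:2])
E
```

```text
[0.2301 0.4993 0.2307] [-179.9296    0.0011  155.2617] [-0.7114 -0.1518  0.077 ] 0.1
slab scene [325.7 246.5] 0.62 [ 0.5338 -0.0889]
slab top [310.4 190.5] 0.73 [ 0.5333 -0.0821]
short_corner scene [343.2 258.2] 0.62 [ 0.4846 -0.1635]
short_corner top [345.1 208.6] 0.86 [ 0.4868 -0.16  ]
wedge scene [373.3 298.9] 0.96 [ 0.4703 -0.2562]
wedge scene [230.3 196.3] 0.82 [0.5254 0.2166]
wedge top [379.2 220.2] 0.84 [ 0.4633 -0.2525]
wedge top [189.5 197. ] 0.58 [0.5114 0.2152]
wedge_heel scene [247.3 192.2] 0.83 [0.5602 0.1858]
wedge_heel scene [388.2 304.9] 0.82 [ 0.4705 -0.2907]
wedge_heel top [395.3 217.7] 0.77 [ 0.4698 -0.2901]
wedge_heel top [200.5 176.8] 0.65 [0.5609 0.1884]
wedge_tip scene [352.1 290. ] 0.96 [ 0.4613 -0.208 ]
wedge_tip scene [215.5 198.9] 0.63 [0.4918 0.2393]
wedge_tip top [358.5 217.3] 0.93 [ 0.4694 -0.2013]
wedge_tip top [175.5 208.5] 0.77 [0.4823 0.2485]
short_foot scene [338.8 271.4] 0.63 [ 0.4821 -0.1589]
short_foot top [342.2 213.7] 0.86 [ 0.4771 -0.16  ]
load_weight scene [242.3 247.1] 0.89 [0.3708 0.0308]
load_weight scene [276.6 267.8] 0.81 [ 0.3719 -0.0668]
load_weight scene [314.9 209. ] 0.75 [ 0.5768 -0.0227]
load_weight top [291.3 168.8] 0.75 [ 0.5784 -0.032 ]
load_weight top [247.9 239.6] 0.5 [0.4098 0.0665]
load_weight top [294.8 240. ] 0.46 [ 0.411 -0.043]
cube scene [396.6 275.1] 0.93 [ 0.5615 -0.2645]
cube scene [315.5 211.1] 0.47 [0.6218 0.003 ]
jar scene [283.7 209.2] 0.75 [0.5753 0.0723]
jar scene [265.9 224.8] 0.62 [0.5009 0.0712]
jar top [245.9 170.4] 0.94 [0.5801 0.0781]
slice scene [267.1 227.8] 0.66 [0.4945 0.062 ]
slice top [248.9 204.1] 0.62 [0.4967 0.0688]
tape scene [186.3 219.6] 0.91 [0.3881 0.2415]
tape top [179.2 244. ] 0.95 [0.3957 0.2368]
tape top [345.9 210.1] 0.67 [ 0.4866 -0.1702]
```

Run:
```python
import cv2,numpy as np
a=cv2.imread('pics/scene0.png')[170:340,160:440]; b=cv2.imread('pics/top0.png')[140:280,160:440]
cv2.imwrite('pics/c0.png',np.vstack([cv2.resize(a,None,fx=2,fy=1.9),cv2.resize(b,None,fx=2,fy=1.9)])[:600])
```

```text
(no output)
```

View pics/c0.png

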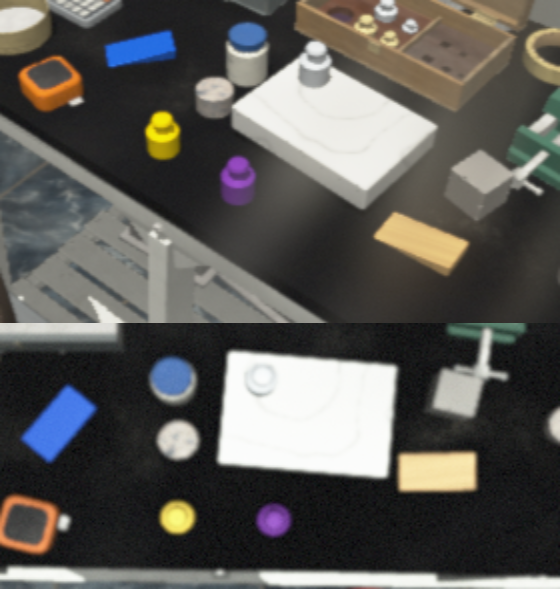

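The wooden wedge is at top pixel (379,220). The blue wedge-shaped thing at (190,197) is a look-alike. The load weight is the grey one at (291,169); the yellow and purple ones are look-alikes. The crop confirms all of this. Next I measure the slab and wedge poses.

```bash
cat >> h.py <<'E'
def quad(mask):
    cs,_=cv2.findContours(mask.astype(np.uint8),cv2.RETR_EXTERNAL,cv2.CHAIN_APPROX_NONE)
    k=max(cs,key=cv2.contourArea); return cv2.minAreaRect(k), cv2.boxPoints(cv2.minAreaRect(k))
def wood(c,lo=(8,60,90),hi=(25,255,255),near=None):
    h=cv2.cvtColor(c['pixels'],cv2.COLOR_RGB2HSV); return cv2.inRange(h,lo,hi)>0
E
python3 - <<'E'
from h import *
np.set_printoptions(precision=4,suppress=True)
c=cam('top')
h=cv2.cvtColor(c['pixels'],cv2.COLOR_RGB2HSV)
m=np.zeros((420,560),bool); m[205:238,356:402]=True
w=wood(c)&m; b=quad(w)[1]; print('wedge px',b)
P=np.array([onz(c,p,.009) for p in b])[:,:2]; print(P, P.mean(0))
o=finder.outline_of('top','slab')
for r in o[:2]: print(r['conf'],r['extent'])
b=quad(o[0]['pixels'])[1]; print('slab px',b)
P=np.array([onz(c,p,.054) for p in b])[:,:2]; print(P,P.mean(0)); E=P-np.roll(P,1,0); print(np.linalg.norm(E,axis=1),np.degrees(np.arctan2(E[:,1],E[:,0])))
g=quad((h[:,:,2]>200)&(h[:,:,1]<40)&np.pad(np.ones((90,110),bool),((145,185),(260,190))))[1]; P=np.array([onz(c,p,.054) for p in g])[:,:2]; E=P-np.roll(P,1,0);print(P,P.mean(0),np.linalg.norm(E,axis=1),np.degrees(np.arctan2(E[:,1],E[:,0])))
s=cam('scene'); r=lambda n,k,i=0: finder.mark_of(n,k)[i]['position']
print('heights', [tri([(c,r('top',k)),(s,r('scene',k))]) for k in('short_corner','wedge_tip','wedge','cube') if finder.mark_of('top',k)])
E
```

```text
wedge px [[359. 207.]
 [398. 207.]
 [398. 228.]
 [359. 228.]]
[[ 0.4943 -0.2008]
 [ 0.4961 -0.2964]
 [ 0.4448 -0.2965]
 [ 0.4429 -0.2012]] [ 0.4695 -0.2487]
0.69 [314.1, 189.7, 85.0, 66.5]
slab px [[268.0819 214.0984]
 [273.4836 154.6803]
 [357.9672 162.3607]
 [352.5656 221.7787]]
[[ 0.4703  0.0206]
 [ 0.6111  0.0107]
 [ 0.5969 -0.1894]
 [ 0.4561 -0.1778]] [ 0.5336 -0.084 ]
[0.1989 0.1411 0.2005 0.1412] [ 85.9079  -4.043  -94.077  175.2901]
[[ 0.473   0.019 ]
 [ 0.611   0.0092]
 [ 0.5969 -0.1894]
 [ 0.4589 -0.178 ]] [ 0.5349 -0.0848] [0.1974 0.1384 0.199  0.1384] [ 85.9082  -4.0481 -94.077  175.29  ]
heights [array([ 0.478 , -0.1636,  0.05  ]), array([ 0.3615, -0.0786,  0.3126]), array([ 0.5543,  0.0109, -0.121 ]), array([ 0.5665, -0.2643, -0.0008])]
```

```bash
python3 -m inch '[[[20,0,0,0,0,0,10],[20,0,0,0,0,0,10],[20,0,0,0,0,0,10],[20,0,0,0,0,0,10],[20,0,0,0,0,0,10],[20,0,0,0,0,0,10],[20,0,0,0,0,0,9.6]]]'; python3 -m inch '[[[20,-54,20,0,0,0,0],[20,-54,20,0,0,0,0],[20,-54,20,0,0,0,0],[20,-54,20,0,0,0,0],[20,-54,20,0,0,0,0],[20,-54,20,0,0,0,0],[20,-54,20,0,0,0,0],[20,-54,20,0,0,0,0]]]'; python3 -m inch '[[[20,-54,20,0,0,0,0],[20,-54,20,0,0,0,0],[20,-54,20,0,0,0,0],[20,-54,20,0,0,0,0],[20,-54,20,0,0,0,0],[20,-54,20,0,0,0,0],[20,-54,20,0,0,0,0],[20,0,0,0,0,0,0]]]'
```

```text
time: 2.82
ee_pos: [0.2302, 0.4995, 0.2313]
tcp_rot: [180.0, 0.0, 85.3]
wrist_force: [0.3, -0.4, -0.4]
opening: 0.017
grasp_force: 0.0
time: 3.82
ee_pos: [0.3572, 0.0549, 0.2316]
tcp_rot: [179.9, -0.0, 85.7]
wrist_force: [0.6, 0.5, -0.0]
opening: 0.0172
grasp_force: 0.0
time: 4.82
ee_pos: [0.4681, -0.3339, 0.229]
tcp_rot: [-179.8, -0.1, 85.5]
wrist_force: [0.6, 0.5, -0.1]
opening: 0.0172
grasp_force: 0.0
```

Run:
```python
from h import *
np.set_printoptions(precision=4,suppress=True)
c=cam('wrist'); save('w1',c); t=cam('top'); s=cam('scene')
print(-c['R'].T@c['t'])
for k,z in dict(wedge_heel=.008,wedge_tip=.001,wedge=0,short_corner=.054).items():
    for n,q in(('wrist',c),('top',t),('scene',s)):
        for r in finder.mark_of(n,k)[:2]: print(k,n,np.round(r['position'],1),round(r['conf'],2),onz(q,r['position'],z)[:2])
m=np.zeros((420,560),bool); m[200:240,345:420]=True
b=quad(wood(t)&m); print(b[1])
```

```text
[ 0.4752 -0.2572  0.3724]
wedge_heel wrist [274.6 138.5] 0.57 [ 0.4697 -0.2902]
wedge_heel top [394.5 215.4] 0.78 [ 0.4754 -0.2881]
wedge_heel top [179.  244.9] 0.67 [0.3936 0.2357]
wedge_heel scene [387.7 302.2] 0.8 [ 0.476  -0.2865]
wedge_heel scene [246.8 194.3] 0.63 [0.5528 0.181 ]
wedge_tip wrist [265.1  48.6] 0.67 [ 0.4674 -0.2031]
wedge_tip top [357.8 214.5] 0.66 [ 0.4763 -0.1995]
wedge_tip top [175.3 207. ] 0.65 [0.486  0.2491]
wedge_tip scene [215.  199.3] 0.86 [0.4898 0.2392]
wedge_tip scene [350.  288.1] 0.58 [ 0.4629 -0.2016]
wedge wrist [270.3  91.8] 0.73 [ 0.4691 -0.2437]
wedge top [385.9 177.3] 0.74 [ 0.5698 -0.2686]
wedge top [396.7 214.1] 0.58 [ 0.4792 -0.2956]
wedge scene [230.6 195.7] 0.95 [0.5277 0.2177]
wedge scene [370.8 300.3] 0.94 [ 0.4637 -0.2538]
short_corner top [345.4 212.1] 0.97 [ 0.4785 -0.1607]
short_corner top [395.3 214.7] 0.59 [ 0.4747 -0.2781]
short_corner scene [343.8 260.1] 0.97 [ 0.4808 -0.1675]
[[359. 208.]
 [397. 208.]
 [397. 227.]
 [359. 227.]]
```

View pics/w1.png

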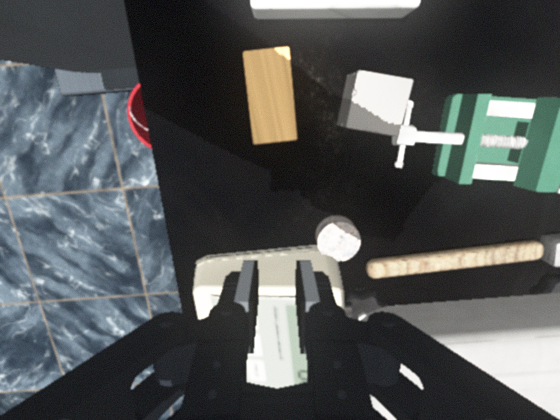

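Heel at (275,140) and tip at (267,48), so the wedge is turned about 6° from the slab's y. There is a beige box and a pale cylinder behind the fingers at rows ≥225, so I'll descend close to the heel.

```bash
python3 -m inch '[[[20,23,-2,0,0,0,0],[20,0,0,50,0,0,0],[20,0,0,50,0,0,0],[20,0,0,50,0,0,0],[20,0,0,40,0,0,0],[20,0,0,15,0,0,0],[20,0,0,0,0,0,0]]]'
python3 - <<'E'
from h import *
c=cam('wrist'); save('w2',c); o=bot.get_obs(); print(o['ee_pos'],o['wrist_force'])
E
```

```text
time: 6.45
ee_pos: [0.4676, -0.3072, 0.0263]
tcp_rot: [-180.0, -0.0, 85.7]
wrist_force: [0.1, -0.0, 0.5]
opening: 0.0173
grasp_force: 0.0
[ 0.46830745 -0.3077524   0.02758738] [-0.75573289  0.12231735  0.59152462]
```

View pics/w2.png

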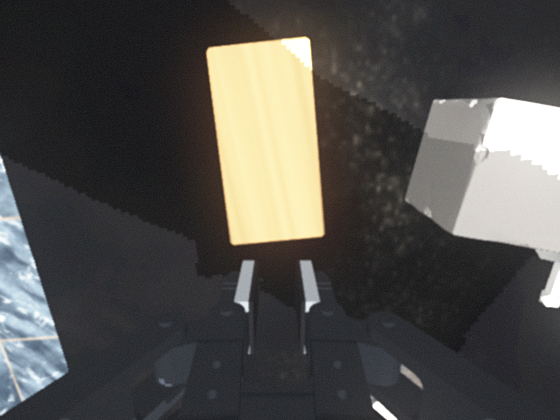

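Fingers (cols 237–320, row 260) are centred on the heel (row 242, col 277). I lower them and push.

```bash
python3 -m inch '[[[20,0,0,15,0,0,0],[20,0,0,6,0,0,0],[20,4,0,0,0,0,0],[20,4,0,0,0,0,0],[20,4,0,0,0,0,0],[20,4,0,0,0,0,0],[20,4,0,0,0,0,0],[20,4,0,0,0,0,0]]]';python3 -m inch '[[[20,6,0,0,0,0,0],[20,6,0,0,0,0,0],[20,6,0,0,0,0,0],[20,4,0,0,0,0,0],[20,0,0,0,0,0,0]]]'
python3 - <<'E'
from h import *
c=cam('wrist'); save('w3',c); t=cam('top'); s=cam('scene'); o=bot.get_obs(); print(o['ee_pos'],o['wrist_force'])
for k,z in dict(wedge_heel=.008,wedge_tip=.001,wedge=0,short_corner=.054).items():
    for n,q in(('wrist',c),('top',t),('scene',s)):
        for r in finder.mark_of(n,k)[:2]: print(k,n,np.round(r['position'],1),round(r['conf'],2),onz(q,r['position'],z)[:2])
E
```

```text
time: 7.5
ee_pos: [0.4697, -0.2836, 0.0054]
tcp_rot: [180.0, 0.0, 85.7]
wrist_force: [0.4, -1.1, 0.8]
opening: 0.0171
grasp_force: 0.4
time: 8.12
ee_pos: [0.4713, -0.2615, 0.0052]
tcp_rot: [-180.0, -0.0, 85.7]
wrist_force: [-0.2, -0.4, -1.2]
opening: 0.0171
grasp_force: 0.0
[ 0.47123747 -0.26189529  0.00522802] [ 0.76597014 -0.35937523 -0.52455683]
wedge_heel wrist [275.  256.3] 0.95 [ 0.47210662 -0.24936809]
wedge_heel top [378.6 213.7] 0.91 [ 0.47883831 -0.24913308]
wedge_heel top [202.6 178. ] 0.61 [0.55806554 0.18321723]
wedge_heel scene [372.2 295.1] 0.81 [ 0.47166579 -0.25131207]
wedge_heel scene [248.  191.5] 0.8 [0.56361619 0.18624993]
wedge_tip top [340.3 213. ] 0.92 [ 0.47912396 -0.15636774]
wedge_tip top [174.7 210.4] 0.69 [0.47763546 0.25029511]
wedge_tip scene [338.5 274.7] 0.78 [ 0.47891155 -0.16103348]
wedge_tip scene [215.7 195.1] 0.71 [0.50337828 0.24990003]
wedge wrist [273.5 154.6] 0.63 [ 0.47487689 -0.20509938]
wedge top [189.8 195.4] 0.97 [0.5153659  0.21462041]
wedge top [360.8 217.7] 0.77 [ 0.46857833 -0.20711278]
wedge scene [355.8 288.7] 0.96 [ 0.47021001 -0.21214628]
wedge scene [231.1 198.8] 0.72 [0.5191565  0.20793138]
short_corner wrist [275.1 153.7] 0.37 [ 0.47635779 -0.1974728 ]
short_corner top [349.1 213.2] 0.81 [ 0.47612236 -0.16945241]
short_corner scene [341.8 259.2] 0.79 [ 0.48021585 -0.16269157]
short_corner scene [353.2 286.9] 0.32 [ 0.43085706 -0.22217364]
```

View pics/w3.png

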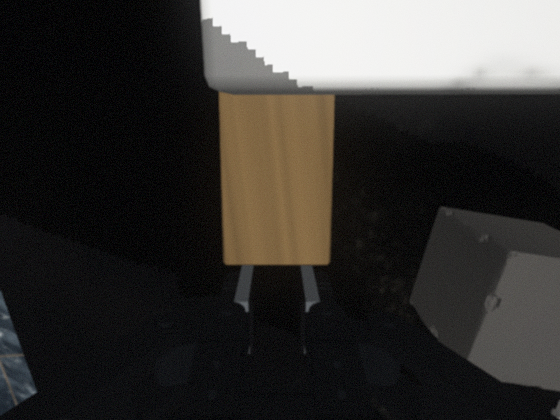

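Wedge is square and aligned with the slab (heel row 264, slab edge row 92). About 25 mm to go, so I continue gently.

```bash
python3 -m inch '[[[20,4,0,0,0,0,0],[20,4,0,0,0,0,0],[20,4,0,0,0,0,0],[20,3,0,0,0,0,0],[20,3,0,0,0,0,0],[20,0,0,0,0,0,0]]]';python3 -m inch '[[[20,2,0,0,0,0,0],[20,1,0,0,0,0,0]]]';python3 -m inch '[[[20,1,0,0,0,0,0],[20,1,0,0,0,0,0]]]'
```

```text
time: 9.62
ee_pos: [0.4726, -0.2437, 0.0053]
tcp_rot: [180.0, -0.0, 85.7]
wrist_force: [0.2, -0.0, 0.3]
opening: 0.0167
grasp_force: 0.0
time: 9.88
ee_pos: [0.4728, -0.2411, 0.0053]
tcp_rot: [-180.0, 0.0, 85.6]
wrist_force: [-0.0, -1.3, 0.4]
opening: 0.0168
grasp_force: 1.0
time: 10.12
ee_pos: [0.473, -0.2393, 0.0053]
tcp_rot: [180.0, 0.0, 85.6]
wrist_force: [0.0, -4.4, -1.0]
opening: 0.017
grasp_force: 2.3
```

```bash
python3 -m inch '[[[20,0.7,0,0,0,0,0],[20,0,0,0,0,0,0]]]';python3 -m inch '[[[20,0.6,0,0,0,0,0],[20,0,0,0,0,0,0]]]'
python3 - <<'E'
from h import *
t=cam('top'); o=bot.get_obs(); print(o['ee_pos'],o['wrist_force'])
for k,z in dict(wedge_heel=.008,wedge_tip=.001,short_corner=.054,slab=0).items():
        for r in finder.mark_of('top',k)[:2]: print(k,np.round(r['position'],1),round(r['conf'],2),onz(t,r['position'],z)[:2])
b=quad(finder.outline_of('top','slab')[0]['pixels'])[1]; print(b, np.mean([onz(t,p,.054) for p in b],0))
E
```

```text
time: 10.38
ee_pos: [0.473, -0.2386, 0.0053]
tcp_rot: [180.0, 0.0, 85.6]
wrist_force: [-0.2, -5.1, -0.8]
opening: 0.017
grasp_force: 2.5
time: 10.62
ee_pos: [0.473, -0.2382, 0.0053]
tcp_rot: [180.0, 0.1, 85.6]
wrist_force: [0.1, -4.7, -0.6]
opening: 0.017
grasp_force: 2.9
[ 0.47307073 -0.23819633  0.00532162] [-0.2517138  -5.57984458 -1.13689767]
wedge_heel [372.5 208.7] 0.75 [ 0.49079966 -0.23412299]
wedge_heel [200.7 179. ] 0.7 [0.55550891 0.18779416]
wedge_tip [175.5 209.4] 0.93 [0.48012985 0.24841635]
wedge_tip [333.7 213.9] 0.87 [ 0.476594   -0.14014965]
short_corner [346.5 211. ] 0.95 [ 0.48117615 -0.16329497]
slab [312.2 189.5] 0.78 [ 0.53590449 -0.08651123]
[[267.99188 213.92465]
 [273.30634 154.57968]
 [357.82257 162.14828]
 [352.50812 221.49326]] [ 0.53406941 -0.08367417  0.054     ]
```

```bash
python3 -m inch '[[[20,0.8,0,0,0,0,0],[20,0.5,0,0,0,0,0],[20,0,0,0,0,0,0]]]'; python3 -m inch '[[[20,-4,0,0,0,0,0],[20,-10,0,0,0,0,0],[20,-8,0,-10,0,0,0],[0,0,0,-50,0,0,0],[0,0,0,-50,0,0,0],[0,0,0,0,0,0,0]]]'
python3 - <<'E'
from h import *
t=cam('wrist'); save('w4',t)
print(bot.get_obs()['ee_pos'])
for k,z in dict(wedge_heel=.008,short_corner=.054).items():
        for r in finder.mark_of('wrist',k)[:2]: print(k,np.round(r['position'],1),round(r['conf'],2),onz(t,r['position'],z)[:2])
E
```

```text
time: 11.3
ee_pos: [0.4731, -0.2372, 0.0053]
tcp_rot: [180.0, 0.1, 85.6]
wrist_force: [-1.1, -7.3, -0.6]
opening: 0.0171
grasp_force: 3.8
time: 12.05
ee_pos: [0.4734, -0.2597, 0.1204]
tcp_rot: [179.6, 0.2, 85.6]
wrist_force: [0.5, 0.1, 0.2]
opening: 0.0002
grasp_force: 0.0
[ 0.47247833 -0.25922863  0.11770822]
wedge_heel [274.2 162.5] 0.57 [ 0.47584582 -0.22436449]
short_corner [273.9  63.8] 0.63 [ 0.48065944 -0.16110837]
```

View pics/w4.png

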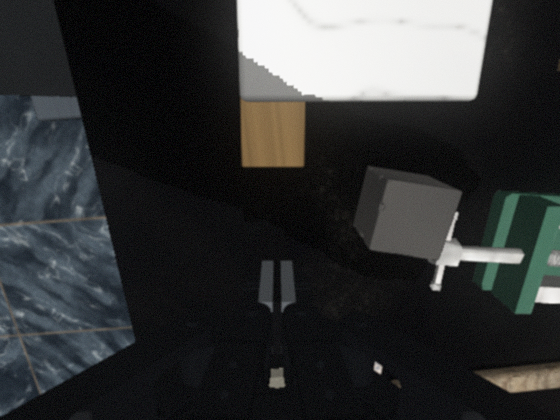

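The wedge sits home: heel at row 167, slab edge at row 98, cols 241–305. I move over the corner and press with shut fingers.

```bash
python3 -m inch '[[[0,50,-1,0,0,0,0],[0,48,0,0,0,0,0],[0,0,0,30,0,0,0],[0,0,0,22,0,0,0],[0,0,0,0,0,0,0],[0,0,0,0,0,0,0]]]'; python3 -m inch '[[[0,0,0,4,0,0,0],[0,0,0,2,0,0,0],[0,0,0,2,0,0,0],[0,0,0,0,0,0,0]]]'
```

```text
time: 12.95
ee_pos: [0.4779, -0.1607, 0.0635]
tcp_rot: [-180.0, -0.0, 85.6]
wrist_force: [0.7, -0.3, -0.8]
opening: -0.0001
grasp_force: 0.0
time: 13.45
ee_pos: [0.4779, -0.1606, 0.0552]
tcp_rot: [-180.0, -0.0, 85.7]
wrist_force: [0.0, -0.0, -0.6]
opening: 0.0001
grasp_force: 0.0
```

```bash
python3 -m inch '[[[0,0,0,1.5,0,0,0],[0,0,0,0,0,0,0]]]';python3 -m inch '[[[0,0,0,1,0,0,0],[0,0,0,0,0,0,0]]]'
```

```text
time: 13.7
ee_pos: [0.4779, -0.1605, 0.0537]
tcp_rot: [-180.0, 0.0, 85.7]
wrist_force: [0.7, -0.3, -0.4]
opening: 0.0003
grasp_force: 0.0
time: 13.95
ee_pos: [0.478, -0.1606, 0.0536]
tcp_rot: [180.0, 0.0, 85.7]
wrist_force: [-2.0, 0.3, 6.6]
opening: -0.0001
grasp_force: 3.2
```

```bash
python3 -m inch '[[[0,0,0,0.7,0,0,0],[0,0,0,0,0,0,0],[0,0,0,0,0,0,0],[0,0,0,0,0,0,0]]]'
python3 - <<'E'
from h import *
t=cam('top'); s=cam('scene'); save('s5',s)
for i in range(4):
    o=bot.get_obs(); print(o['ee_pos'],o['wrist_force']); cam('top')
cv2.imwrite('pics/c5.png',cv2.resize(s['pixels'][170:340,240:440,::-1],None,fx=3,fy=3))
E
```

```text
time: 14.45
ee_pos: [0.478, -0.1606, 0.0534]
tcp_rot: [179.9, 0.0, 85.7]
wrist_force: [-5.0, 1.6, 11.7]
opening: 0.0
grasp_force: 5.8
[ 0.47803124 -0.16060215  0.0534797 ] [-4.8915578   1.63368368 11.3765418 ]
[ 0.4780391  -0.16057603  0.05345068] [-4.68497128  0.9559097  11.7096153 ]
[ 0.47800508 -0.16057271  0.05343851] [-4.70438694  1.30408338 10.74463402]
[ 0.47802788 -0.1605915   0.05346407] [-4.62861208  1.62163258 12.19697258]
```

View pics/c5.png

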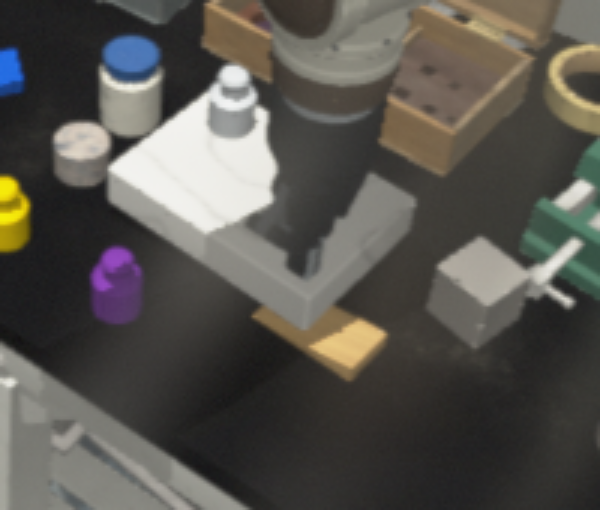

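The fingertips press at crop (305,270). The slab is level, the wedge is under its corner, the weight is upright, and the force is steady at about 11.5 N with no sag.

```bash
python3 -c "
from workcell import bot
print(bot.job_done())"
```

```text
the job is handed in; nothing more can be done
None
```

I handed the job in at about 15 s of the 40 s limit, with the wedge home under the short foot and the fingertips pressing the slab's near right corner at a steady 11–12 N; the slab looked level, the weight was still upright on it, and no verdict came back.

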